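# Move three drying samples on to their next stations

## Robot

A 7-joint arm with a two-finger parallel gripper is mounted at the origin on the work surface. World frame = base frame: x ahead of the robot, y to its left, z up, the work surface at z = 0. Lengths are in m, angles in degrees, forces in N, time in s.
With the tool pointing down it reaches from about 0.425 to 0.875 m from the base axis. Payload 4.7 kg.
Tool frame: the origin (TCP) lies between the finger pads; the fingertips stand 19 mm ahead of it and the grasp point (between the pads) is the TCP; x points along the fingers, z is the direction in which the jaws open and shut, and the axes are right-handed (so a half turn about x gives the same grasp; the last joint's range is limited). The gripper opens to 87 mm and grips with 3 to 60 N. Pads are 19 mm wide; open, the fingers measure 117 mm over their backs; the gripper's body (75 mm by 190 mm) begins 51 mm behind the grasp point.
Start: joints at [-63.478, 18.392, -4.016, 83.108, 1.295, 78.541, -3.26], TCP at [0.282, 0.586, 0.205] pointing down, gripper open.
Joint ranges: [-163.93, 163.93], [-17.29, 119.83], [-79.2, 71.16], [3.27, 140.29], [-89.18, 269.18], [5.43, 117.66], [-154.24, 154.24]. Speed limits (degrees/s): [147.25, 147.25, 180, 180, 180, 180, 180].

## Interface

Orientations are given as [roll, pitch, yaw] about the fixed x, y, z axes, in that order (R = Rz(yaw) Ry(pitch) Rx(roll)).
In Python, from cell import monitor, read_camera, camera_model, env, regions_of gives the robot as it stands. The module is installed in compiled form; this text tells all that it offers.
- The arm moves only by the tool step_arm, never from a script. Its argument "deltas" is a list of rows, each a list of 5 numbers: the gripper's target within -1 to 1 (fully open at 1, half-way at 0, shut at -1), then the shift along the tool's x, y, z in m, then the turn about the tool's x in degrees. A call has 1 to 12 rows; each row is the pose to reach, as a shift and turn from the pose commanded when the call began, along the tool's axes at that moment; what a row does not reach only later rows make up. A row lasts 1/8 s, in which the tool goes at most 62.5 mm and 10.7 degrees, less where a joint would pass 70% of its speed; a pose out of reach is approached as far as the arm can. A call with a gripper value outside its range is refused whole. The fingers move at their own pace and stop on an object; "newtons" is the grip in N (left out, the last holds). Time passes only in rows, so rows that repeat a pose let the fingers close. It gives the time, the measured TCP pose, the force and the opening at its end, in the units of the state.
- monitor.get_obs(): the state, without advancing time (a new reading comes with each control period).
- read_camera(name): name is "side" or "top"; returns (picture, depth): 384x512x3 uint8, red, green, blue; 384x512 float32, m along the optical axis (not along the pixel's ray), 0 where there is no reading.
- camera_model(name): a dict with "fx", "fy", "cx", "cy" (pixels), "k1" (the pictures are not rectified: a ray, as slopes to the right and down, at radius r is drawn at 1 + k1 r^2 times it, then the intrinsics apply), "xyz" and "attitude" of the camera in the world. Camera axes: x right, y down, z forward; pixel columns grow to the right and rows downward; lengths in m; the calibration is good to about 2 mm. A picture is of the moment at which its call begins. camera_model takes no time and is no camera call.
- env.sign_off(): hands the job in, once; it reports no verdict.
Trained networks look in the newest picture that a camera, given by its name, has taken for a name from the list of things; names that differ only in an ending like _2 or _b are one class to them, and where a whole thing is asked for, a point or a joint stands for the part that bears it (a point fixed in the world has none). Each returns a list of dicts, best first, with "p" (0 to 1); they miss things now and then, are a little off and sometimes report something else, mostly with a low value. They report only what shows in the picture. A call takes as long as a camera call. They do not tell look-alikes from the thing itself.
- regions_of(camera, thing): "pixels" (384x512 bool, what is visible of it) and "pixel" ([column, row] in pixels, amid what is visible of it).
The state is a dict: "time_s": time; "qpos": joint angles; "joint_velocities": joint speeds; "effort": joint torques, N m; "tool_pos": TCP position; "tool_rot": TCP orientation; "force": force on the tool from outside, world axes, zero at the start; "wrist_torque": the same for the moment, N m; "grip_width": finger opening in m.
Only numpy, scipy, OpenCV 4.12 (cv2) and the standard library are available. Lean on these libraries where they do the work, as an engineer would, in place of code of your own. Each camera call takes 0.05 s, during which the arm holds its last target. There are 200 camera calls.

## Task

Three samples are being dried to constant mass, so move each one on to its next station: the flat metal tin from the hotplate to the middle of the finned cooling block, the tall lidded crucible from the cooling block to the middle of the balance pan, and the lidded casserole from the balance back to the middle of the hotplate, with its handle pointing to the hotplate's front, where its controls are. All three stations are taken, so begin by parking one of the samples on the empty tile. Keep the samples upright, set each one down gently rather than letting it drop, put none of them on the bare bench top, and leave the two small bottles where they stand.

Things in the scene. Friction and masses are not known exactly. Their poses are not given: they have to be found in the camera images.
- hotplate: Fixed hotplate, white, with a square dark heating plate 140 x 140 mm. Origin on the bench under the plate's centre; plate top 95 mm above it. Its front, with a grey sloping control panel and two black knobs, is on its own -x side, 75 to 152 mm from the origin and under 77 mm high. Housing 150 mm wide (y), reaching 75 mm back (+x). Turned up to 0.15 rad from facing the robot. The tin starts on it.
- cooling_block: Fixed bare aluminium cooling block with upright fins underneath. Flat top 100 mm (x) by 108 mm (y), 45 mm above the bench; the fins run along x and stand out 14 mm beyond the top at both ends. Origin on the bench under the centre of the top. The crucible starts on it.
- balance: Fixed white top-loading balance, 170 mm wide (y), with a flat round steel pan 116 mm in diameter that does not give. Origin on the bench under the pan's centre; pan top 70 mm above it. Housing 54 mm high, reaching 85 mm back (+x); display and keys in front (-x), reaching 146 mm, under 57 mm high. The casserole starts on it.
- tile: Fixed plain square brown heat-proof tile, 120 x 120 x 12 mm, empty at the start: the free spot. Origin on the bench under its centre, top 12 mm above the origin.
- tin: Loose flat round aluminium sample tin, its lid fixed on. Body 53 mm in diameter, lid 55 mm in diameter from 25 to 36 mm above the underside; total height 36 mm. Origin at the centre of its underside, z up. 60 to 130 g.
- crucible: Loose tall white porcelain crucible with a fixed lid. Side 46 mm in diameter from 18 to 54 mm above the underside, narrowing to 39 mm at the foot; lid rim 51 mm in diameter from 54 to 58 mm; small knob on top, total height 72 mm. Origin at the centre of its underside, z up. 80 to 170 g.
- casserole: Loose low round white porcelain casserole, fixed lid, one straight side handle. Bowl 58 mm in diameter from 14 to 36 mm above the underside, 42 mm at the foot; lid rim 62 mm in diameter from 36 to 39 mm; small knob on top, 48 mm high in all. Origin at the centre of the bowl's underside, z up. The handle points along its own -x, up to 2.2 rad from facing the robot at the start. 120 to 240 g.
- handle_tip (a point): End of the casserole's handle, 88 mm from the bowl's axis along the casserole's own -x and 33 mm above its underside. The handle is round, 10 mm thick. Axes as the casserole's.
- amber_bottle: Loose bystander: small amber bottle with blue cap, 44 mm in diameter, 85 mm high, standing on the bench. Origin at the centre of its underside. Not to be moved.
- white_bottle: Loose bystander: small white plastic bottle with red cap, 40 mm in diameter, 78 mm high, standing on the bench. Origin at the centre of its underside. Not to be moved.
Things that resemble listed ones, but are neither listed nor needed, are in the scene too. What is shaped like the crucible but turquoise or yellow is not meant.

How it is judged:
By the outcome, as a careful person would: the job done as asked, in the order asked, and still so for the second after the job is handed in, with the robot touching nothing.
It also fails if it takes over 136 s, if anything falls off the work surface, if the arm or the gripper's body presses on something with over 40 N, if the wrist force passes 120 N, or if a joint passes its speed limit or range.

## Working session

There is one attempt and no reset: what is moved stays moved. The work goes in short steps, Python scripts to look and compute and a tool call to move; the robot and the scene stay as the last step left them, time stands still between calls to the robot, and variables do not carry over. Pictures are saved under pics/ and viewed, about 12 in all and at most 16, crops included, and the job is handed in when it is done.

Besides the shell and the picture viewer there is one more tool, called as name(argument=value, ...) on one line, values as JSON. step_arm: Moves the arm, as the interface text tells. Its arguments: {"type":"object","properties":{"deltas":{"type":"array"},"newtons":{"type":"number"}},"required":["deltas"]}

```bash
mkdir -p pics
cat > h.py <<'E'
import numpy as np, cv2
from scipy.spatial.transform import Rotation as R
from cell import monitor, read_camera, camera_model, env, regions_of
def cloud(name, depth):
    m=camera_model(name); K=np.array([[m['fx'],0,m['cx']],[0,m['fy'],m['cy']],[0,0,1.]])
    v,u=np.mgrid[:384,:512]
    p=cv2.undistortPoints(np.stack([u,v],-1).reshape(-1,1,2).astype(float),K,np.array([m['k1'],0,0,0.])).reshape(384,512,2)
    P=np.concatenate([p,np.ones((384,512,1))],-1)*depth[...,None]
    A=np.array(m['attitude']); Rm=A if A.shape==(3,3) else R.from_euler('xyz',A,degrees=True).as_matrix()
    W=P@Rm.T+np.array(m['xyz']); W[depth<=0]=np.nan
    return W
def save(img,n): cv2.imwrite('pics/'+n,cv2.cvtColor(img,cv2.COLOR_RGB2BGR))
E
python3 - <<'E'
from h import *
print(monitor.get_obs())
for c in ('top','side'):
    print(camera_model(c))
    im,d=read_camera(c); save(im,c+'0.png'); W=cloud(c,d); np.savez(c+'0.npz',im=im,W=W)
    for t in ['hotplate','cooling_block','balance','tile','tin','crucible','casserole','handle_tip','amber_bottle','white_bottle']:
        for r in regions_of(c,t):
            if r['p']<0.3: continue
            P=W[r['pixels']]; 
            print(c,t,round(r['p'],2),np.round(r['pixel']),r['pixels'].sum(),np.round(np.nanmedian(P,0),3),np.round(np.nanpercentile(P,[2,98],axis=0),3).tolist())
E
```

```text
{'time_s': 0.0, 'qpos': array([-63.47926281,  18.43826963,  -4.01526417,  83.17516277,
         1.29661532,  78.54077958,  -3.26083958]), 'joint_velocities': array([-0.07401959, -0.06879975, -0.04708121,  0.01659905, -0.03083114,
       -0.0217425 , -0.03636776]), 'effort': array([-2.26931897e-04, -4.91287100e+01, -4.03897623e-01, -3.12541795e+01,
       -6.39431085e-02,  4.36732150e-02,  1.88037820e-04]), 'tool_pos': array([0.28181441, 0.58507726, 0.20396819]), 'tool_rot': array([-176.08370306,   89.89086597, -111.79545572]), 'force': array([-0.84939982,  0.38530881, -0.04464724]), 'wrist_torque': array([-0.07397312,  0.03938554,  0.02669026]), 'grip_width': 0.08728293425940584}
{'fx': 459.89737700404834, 'fy': 459.89737700404834, 'cx': 258.4467669123709, 'cy': 202.60975516994887, 'k1': 0.03816736737824462, 'xyz': array([0.40619882, 0.01348137, 1.20561272]), 'attitude': array([-172.58739833,   -1.29159774,  -89.19644077])}
top hotplate 0.74 [104. 257.] 6074 [0.412 0.351 0.087] [[0.309, 0.284, 0.001], [0.53, 0.439, 0.098]]
top hotplate 0.51 [392. 228.] 2173 [ 0.502 -0.352  0.011] [[0
[... 2403 characters left out ...]
369 [0.361 0.154 0.055] [[0.341, 0.144, 0.002], [0.386, 0.189, 0.072]]
side crucible 0.73 [229. 185.] 338 [0.502 0.11  0.098] [[0.485, 0.1, 0.047], [0.529, 0.145, 0.117]]
side crucible 0.65 [206. 233.] 413 [0.389 0.026 0.057] [[0.371, 0.013, 0.001], [0.415, 0.086, 0.073]]
side casserole 0.8 [280. 241.] 617 [ 0.512 -0.125  0.109] [[0.493, -0.191, 0.071], [0.548, -0.087, 0.117]]
side handle_tip 0.91 [276. 239.] 521 [ 0.514 -0.123  0.11 ] [[0.493, -0.185, 0.087], [0.548, -0.09, 0.118]]
side amber_bottle 0.95 [357. 253.] 344 [ 0.702 -0.228  0.055] [[0.69, -0.242, 0.01], [0.72, -0.206, 0.086]]
side white_bottle 0.48 [268. 157.] 238 [0.686 0.225 0.045] [[0.672, 0.215, 0.002], [0.726, 0.296, 0.08]]
```

Run:
```python
from h import *
for c in ('top','side'):
    z=np.load(c+'0.npz'); W=z['W']
    def fit(lo,hi,box,n,ref=None):
        m=(W[...,2]>lo)&(W[...,2]<hi)&(W[...,0]>box[0])&(W[...,0]<box[1])&(W[...,1]>box[2])&(W[...,1]<box[3])
        p=W[m][:,:2].astype(np.float32)
        (cx,cy),(a,b),ang=cv2.minAreaRect(p)
        (ex,ey),er=cv2.minEnclosingCircle(p)
        print(c,n,m.sum(),'med',np.median(p,0).round(3),'rect',round(cx,4),round(cy,4),round(a,3),round(b,3),round(ang,1),'circ',round(ex,4),round(ey,4),round(er,4))
    fit(.088,.1,(.3,.6,.25,.46),'plate')
    fit(.04,.05,(.4,.6,.05,.2),'block')
    fit(.065,.075,(.42,.6,-.2,0),'pan')
    fit(.006,.02,(.4,.6,-.45,-.25),'tile')
    fit(.122,.14,(.4,.5,.32,.41),'tin')
    fit(.094,.125,(.45,.56,.08,.17),'cruc')
    fit(.103,.125,(.45,.57,-.22,-.05),'cass lid')
    fit(.09,.125,(.45,.57,-.25,-.05),'cass all')
a=cv2.imread('pics/top0.png'); b=cv2.imread('pics/side0.png')
cv2.imwrite('pics/t.png',cv2.resize(a,(800,600),interpolation=cv2.INTER_CUBIC))
cv2.imwrite('pics/s.png',cv2.resize(b,(800,600),interpolation=cv2.INTER_CUBIC))
```

```text
top plate 2995 med [0.453 0.353] rect 0.4573 0.3613 0.142 0.141 84.8 circ 0.4584 0.3622 0.0977
top block 1253 med [0.493 0.13 ] rect 0.5017 0.1289 0.1 0.106 2.4 circ 0.5009 0.1292 0.072
top pan 1046 med [ 0.507 -0.112] rect 0.517 -0.1154 0.113 0.113 0.7 circ 0.5165 -0.1155 0.0578
top tile 2082 med [ 0.502 -0.353] rect 0.4891 -0.3525 0.123 0.148 85.0 circ 0.4988 -0.3541 0.0867
top tin 451 med [0.46  0.365] rect 0.4604 0.3658 0.051 0.054 0.9 circ 0.4606 0.3662 0.0275
top cruc 343 med [0.505 0.123] rect 0.506 0.1233 0.048 0.048 89.9 circ 0.5052 0.1239 0.0253
top cass lid 553 med [ 0.516 -0.114] rect 0.5192 -0.1385 0.059 0.111 0.5 circ 0.5106 -0.1383 0.058
top cass all 600 med [ 0.514 -0.117] rect 0.5192 -0.1385 0.059 0.111 0.5 circ 0.5106 -0.1383 0.058
side plate 975 med [0.444 0.338] rect 0.4585 0.3613 0.145 0.143 83.0 circ 0.4593 0.3603 0.0963
side block 662 med [0.486 0.109] rect 0.5033 0.1286 0.101 0.112 1.7 circ 0.5022 0.1268 0.0721
side pan 809 med [ 0.499 -0.133] rect 0.5154 -0.1218 0.108 0.115 57.1 circ 0.5166 -0.117 0.0595
side tile 2590 med [ 0.501 -0.359] rect 0.4835 -0.3462 0.136 0.164 86.2 circ 0.4882 -0.3461 0.0996
side tin 182 med [0.458 0.358] rect 0.4592 0.3635 0.053 0.054 20.0 circ 0.4581 0.3641 0.0297
side cruc 194 med [0.503 0.117] rect 0.5067 0.1227 0.05 0.048 63.5 circ 0.5069 0.1236 0.0262
side cass lid 472 med [ 0.516 -0.119] rect 0.5065 -0.1363 0.114 0.06 58.4 circ 0.5112 -0.1405 0.0585
side cass all 543 med [ 0.514 -0.122] rect 0.5065 -0.1363 0.114 0.06 58.4 circ 0.5112 -0.1405 0.0585
```

View pics/t.png

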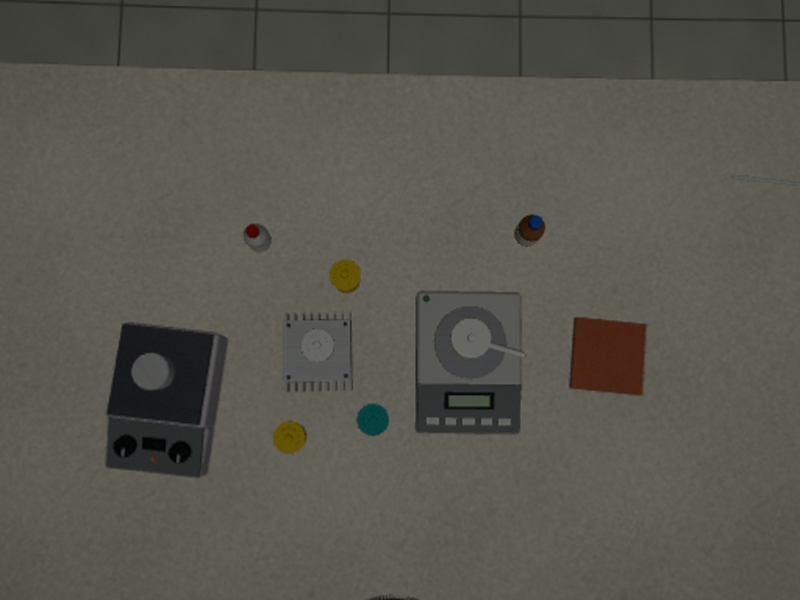

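View pics/s.png

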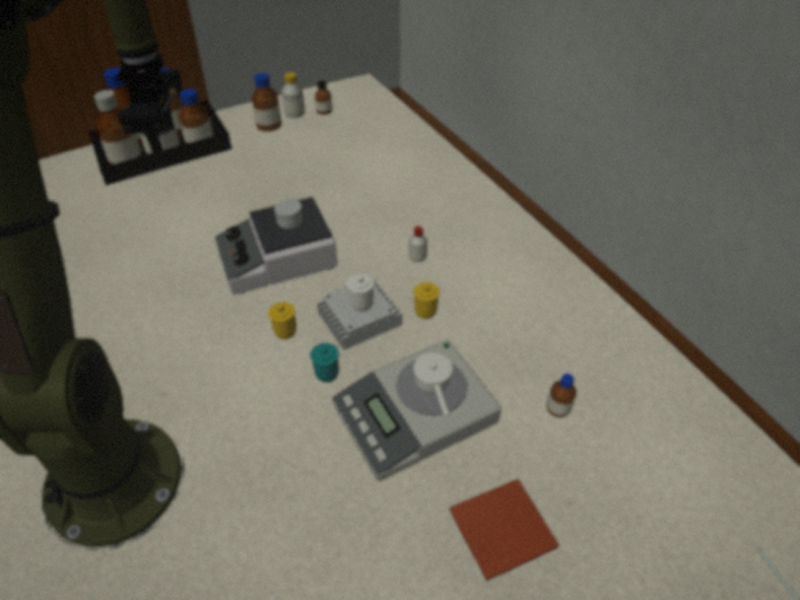

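The top view (as 800x600) shows the tin at (152,371), the white crucible at (317,343), the casserole at (471,338) with its handle towards (523,354), and the empty tile at (608,356). The side view agrees, and also shows bottles in a rack near the gripper. I'll park the tin, because it is symmetric and then the casserole only has to be moved once.

```bash
cat >> h.py <<'E'
def tool():
    o=monitor.get_obs(); return np.array(o['tool_pos']),R.from_euler('xyz',o['tool_rot'],degrees=True).as_matrix(),o
def plan(x,y,z,jaw=None):
    """jaw: wanted world heading (deg) of jaw axis, mod 180"""
    p,M,o=tool(); d=M.T@(np.array([x,y,z])-p); h=np.degrees(np.arctan2(M[1,2],M[0,2]))
    print('t',round(o['time_s'],2),'pos',p.round(4),'jaw',h.round(1),'q7',o['qpos'][6].round(1),'tilt',np.degrees(np.arccos(-M[2,0])).round(2),'w',round(o['grip_width'],4),'F',o['force'].round(1),'-> d',d.round(4))
    if jaw is not None:
        t=(h-jaw+90)%180-90; print('turn about x',t.round(1),'or',(t+180 if t<0 else t-180).round(1))
E
python3 - <<'E'
from h import *
for c in ('top','side'):
    W=np.load(c+'0.npz')['W']
    m=(W[...,1]>.45)&(W[...,1]<.8)&(W[...,2]>.02)&(W[...,0]<.7)&(W[...,2]<.18)
    print(c,m.sum(),np.nanpercentile(W[m],[1,50,99],axis=0).round(3).tolist() if m.any() else '')
    # casserole: lid circle on points away from handle, handle axis
    b=(W[...,0]>.44)&(W[...,0]<.6)&(W[...,1]>-.24)&(W[...,1]<-.05)&(W[...,2]>.085)&(W[...,2]<.125)
    p=W[b]; k=p[p[:,2]>.1125][:,:2]; l=p[(p[:,1]>-.15)][:,:2].astype(np.float32)
    print('knob',len(k),k.mean(0).round(4),'lid circ',cv2.minEnclosingCircle(l),'rect',cv2.minAreaRect(l))
    hd=p[(p[:,1]<-.155)][:,:2]; print('handle pts',len(hd),hd.mean(0).round(4),'end',hd[hd[:,1].argmin()], 'line',cv2.fitLine(hd.astype(np.float32),2,0,.01,.01).ravel())
    # hotplate edges
    # use x range / fit yaw via minAreaRect printed before
plan(.46,.365,.20,90)
E
```

```text
top 0 
knob 28 [ 0.515  -0.1132] lid circ ((0.5171813368797302, -0.11673915386199951), 0.03548967093229294) rect ((0.518680214881897, -0.1125592291355133), (0.06142333894968033, 0.06109233573079109), 27.42441749572754)
handle pts 72 [ 0.5004 -0.1747] end [ 0.49861843 -0.19429769] line [ 0.28367504  0.9589205   0.5003625  -0.17471327]
side 1 [[0.314, 0.45, 0.044], [0.314, 0.45, 0.044], [0.314, 0.45, 0.044]]
knob 45 [ 0.5204 -0.1132] lid circ ((0.5190284848213196, -0.11563385277986526), 0.03443261608481407) rect ((0.5210142731666565, -0.11196564137935638), (0.06148383393883705, 0.061955973505973816), 31.076671600341797)
handle pts 64 [ 0.5015 -0.1773] end [ 0.49879749 -0.19716492] line [ 0.27319458  0.9619588   0.5015138  -0.17726438]
t 1.1 pos [0.2821 0.5856 0.2051] jaw 64.3 q7 -3.3 tilt 0.0 w 0.0873 F [ 0.3 -0.1  0.1] -> d [ 0.0051 -0.256  -0.1216]
turn about x -25.7 or 154.3
```

step_arm(deltas=[[1,0.005,-0.256,-0.122,0],[1,0.005,-0.256,-0.122,0],[1,0.005,-0.256,-0.122,0],[1,0.005,-0.256,-0.122,0],[1,0.005,-0.256,-0.122,0],[1,0.005,-0.256,-0.122,0],[1,0.005,-0.256,-0.122,0],[1,0.005,-0.256,-0.122,0]], newtons=20)

```text
time_s: 2.1
tool_pos: [0.4585, 0.3664, 0.2]
tool_rot: [64.5, 90.0, 128.9]
force: [-0.8, 0.5, -0.1]
grip_width: 0.0866
```

Run:
```python
from h import *
plan(.460,.365,.121)
```

```text
t 2.1 pos [0.4585 0.3664 0.2   ] jaw 64.5 q7 24.0 tilt 0.04 w 0.0866 F [-0.8  0.5 -0.1] -> d [ 0.079  -0.002  -0.0006]
```

step_arm(deltas=[[1,0.03,-0.002,-0.001,0],[1,0.06,-0.002,-0.001,0],[1,0.079,-0.002,-0.001,0],[1,0.079,-0.002,-0.001,0],[1,0.079,-0.002,-0.001,0],[-1,0.079,-0.002,-0.001,0],[-1,0.079,-0.002,-0.001,0],[-1,0.079,-0.002,-0.001,0],[-1,0.079,-0.002,-0.001,0],[-1,0.079,-0.002,-0.001,0],[-1,0.079,-0.002,-0.001,0],[-1,0.079,-0.002,-0.001,0]])

```text
time_s: 3.6
tool_pos: [0.4611, 0.3629, 0.121]
tool_rot: [-28.0, 90.0, 36.3]
force: [-0.1, -0.2, -0.2]
grip_width: 0.0248
```

step_arm(deltas=[[-1,0,0,0,0],[-1,0,0,0,0],[-1,-0.015,0,0,0],[-1,-0.04,0,0,0],[-1,-0.08,0,0,0],[-1,-0.11,0,0,0],[-1,-0.11,0,0,0],[-1,-0.11,0,0,0]])

```text
time_s: 4.6
tool_pos: [0.4609, 0.3627, 0.2309]
tool_rot: [152.8, 90.0, -143.0]
force: [-0.6, 0.2, 0.2]
grip_width: 0.0004
```

Run:
```python
from h import *
plan(.501,-.353,.23,20)
```

```text
t 4.6 pos [0.4609 0.3627 0.2309] jaw 64.3 q7 24.2 tilt 0.01 w 0.0004 F [-0.6  0.2  0.2] -> d [ 0.001  -0.3466 -0.6274]
turn about x 44.3 or -135.7
```

The gripper closed on nothing, so I'll look at the scene.

Run:
```python
from h import *
ims=[]
for c in ('top','side'):
    im,d=read_camera(c); W=cloud(c,d); np.savez(c+'1.npz',im=im,W=W)
    for r in regions_of(c,'tin'):
        P=W[r['pixels']]; print(c,r['p'],r['pixel'],np.nanmedian(P,0).round(3))
    ims.append(cv2.resize(im[100:300,20:240] if c=='top' else im[0:200,60:280],(440*9//10,400)))
save(np.hstack(ims),'miss.png')
```

```text
top 0.37 [97.1, 227.6] [0.481 0.357 0.13 ]
top 0.33 [340.8, 148.1] [ 0.703 -0.213  0.057]
side 0.69 [186.4, 133.7] [0.456 0.351 0.129]
```

View pics/miss.png

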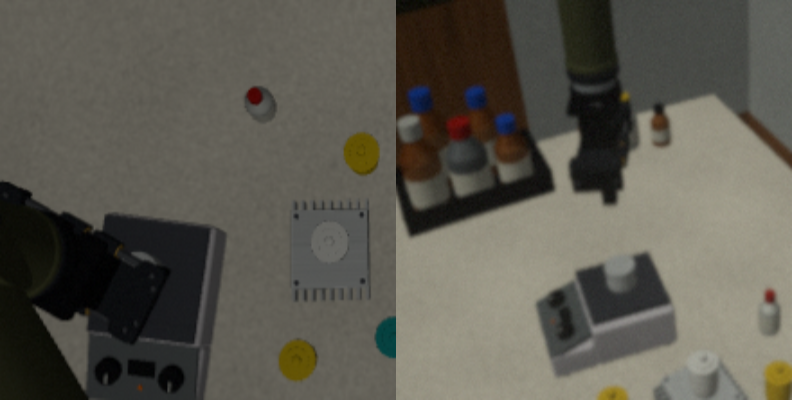

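The tin hasn't moved. The image suggests the gripper isn't quite where its reported pose puts it, so I'll measure the gripper in the depth cloud.

Run:
```python
from h import *
plan(.46,.365,.2)
print(monitor.get_obs()['qpos'].round(2))
for c in ('top','side'):
    W=np.load(c+'1.npz')['W']; W0=np.load(c+'0.npz')['W']
    dz=np.linalg.norm(W-W0,axis=-1)>.03
    m=dz&(W[...,2]>.15)&(W[...,2]<.5)&(W[...,0]>.2)
    p=W[m]; print(c,m.sum())
    for a in np.arange(.15,.45,.02):
        q=p[(p[:,2]>=a)&(p[:,2]<a+.02)]
        if len(q)>3: print(round(a,2),len(q),q.min(0).round(3),q.max(0).round(3),q.mean(0).round(3))
```

```text
t 4.8 pos [0.4606 0.3625 0.2299] jaw 64.3 q7 24.2 tilt 0.12 w 0.0001 F [-0.8  0.4 -0.1] -> d [0.0299 0.0016 0.002 ]
[-45.19   9.99   5.02  90.63  -0.88  79.53  24.2 ]
top 3417
0.31 47 [0.392 0.269 0.316] [0.529 0.423 0.33 ] [0.473 0.341 0.323]
0.33 361 [0.386 0.264 0.33 ] [0.533 0.428 0.35 ] [0.476 0.344 0.338]
0.35 1199 [0.387 0.264 0.35 ] [0.531 0.439 0.37 ] [0.441 0.313 0.36 ]
0.37 106 [0.417 0.307 0.37 ] [0.466 0.332 0.39 ] [0.439 0.318 0.38 ]
0.39 156 [0.407 0.304 0.39 ] [0.488 0.341 0.41 ] [0.442 0.321 0.402]
0.41 883 [0.406 0.303 0.41 ] [0.498 0.366 0.43 ] [0.446 0.33  0.42 ]
0.43 60 [0.422 0.325 0.43 ] [0.495 0.355 0.45 ] [0.458 0.333 0.445]
0.45 309 [0.424 0.325 0.45 ] [0.498 0.364 0.47 ] [0.458 0.334 0.461]
side 2988
0.15 235 [0.215 0.897 0.15 ] [0.416 1.54  0.17 ] [0.325 1.198 0.159]
0.17 251 [0.261 0.895 0.17 ] [0.417 1.539 0.19 ] [0.338 1.199 0.179]
0.19 125 [0.243 1.    0.19 ] [0.417 1.541 0.21 ] [0.338 1.444 0.2  ]
0.21 72 [0.247 1.    0.21 ] [0.414 1.535 0.226] [0.341 1.46  0.216]
0.25 48 [0.447 0.347 0.252] [0.476 0.366 0.27 ] [0.459 0.354 0.26 ]
0.31 136 [0.389 0.267 0.317] [0.531 0.43  0.33 ] [0.44  0.304 0.324]
0.33 303 [0.386 0.261 0.33 ] [0.533 0.428 0.349] [0.455 0.321 0.34 ]
0.35 464 [0.39  0.259 0.35 ] [0.531 0.436 0.37 ] [0.444 0.311 0.36 ]
0.37 139 [0.42  0.305 0.37 ] [0.486 0.367 0.39 ] [0.446 0.321 0.379]
0.39 149 [0.407 0.305 0.39 ] [0.488 0.363 0.41 ] [0.442 0.321 0.4  ]
0.41 342 [0.407 0.303 0.41 ] [0.498 0.383 0.43 ] [0.447 0.33  0.42 ]
0.43 158 [0.423 0.322 0.43 ] [0.491 0.364 0.45 ] [0.454 0.336 0.44 ]
0.45 236 [0.423 0.322 0.45 ] [0.498 0.369 0.47 ] [0.453 0.335 0.46 ]
```

Reported xy agrees with the cloud. The gripper body and fingertips sit about 36 to 40 mm higher than the reported TCP height implies, so the fingers closed above the tin. I'll apply a z offset of +36 mm and check it again on the way down.

step_arm(deltas=[[1,0.0,0.002,0.002,0],[1,0.0,0.002,0.002,0],[1,0.0,0.002,0.002,0],[1,0.0,0.002,0.002,0],[1,0.0,0.002,0.002,0],[1,0.0,0.002,0.002,0],[1,0.05,0.002,0.002,0],[1,0.1,0.002,0.002,0],[1,0.12,0.002,0.002,0],[1,0.13,0.002,0.002,0],[1,0.13,0.002,0.002,0],[1,0.13,0.002,0.002,0]])

```text
time_s: 6.3
tool_pos: [0.4611, 0.3662, 0.1025]
tool_rot: [-23.8, 89.9, 40.5]
force: [-0.2, -0.1, -0.4]
grip_width: 0.0874
```

Run:
```python
from h import *
plan(.46,.365,.087)
im,d=read_camera('side'); W=cloud('side',d); W0=np.load('side0.npz')['W']
dz=np.linalg.norm(W-W0,axis=-1)>.02
m=dz&(W[...,2]>.09)&(W[...,2]<.22)&(W[...,0]>.35)&(W[...,0]<.6)&(W[...,1]<.5)
p=W[m]
print(m.sum(),np.sort(p[:,2])[:8].round(3))
for a in np.arange(.09,.21,.01):
    q=p[(p[:,2]>=a)&(p[:,2]<a+.01)]
    if len(q)>2: print(round(a,2),len(q),q.min(0).round(3),q.max(0).round(3))
save(cv2.resize(im[60:200,100:280],(720,560)),'desc.png')
```

```text
t 6.3 pos [0.4611 0.3662 0.1025] jaw 64.3 q7 24.3 tilt 0.14 w 0.0874 F [-0.2 -0.1 -0.4] -> d [ 0.0155  0.0004 -0.0016]
393 [0.119 0.119 0.12  0.12  0.121 0.122 0.123 0.123]
0.12 18 [0.429 0.311 0.12 ] [0.445 0.324 0.13 ]
0.13 21 [0.427 0.315 0.13 ] [0.447 0.325 0.14 ]
0.14 13 [0.429 0.311 0.142] [0.448 0.323 0.147]
0.15 22 [0.425 0.308 0.15 ] [0.493 0.409 0.16 ]
0.16 18 [0.426 0.307 0.161] [0.447 0.318 0.17 ]
0.19 76 [0.392 0.271 0.19 ] [0.519 0.403 0.2  ]
0.2 122 [0.39 0.27 0.2 ] [0.525 0.415 0.21 ]
```

View pics/desc.png

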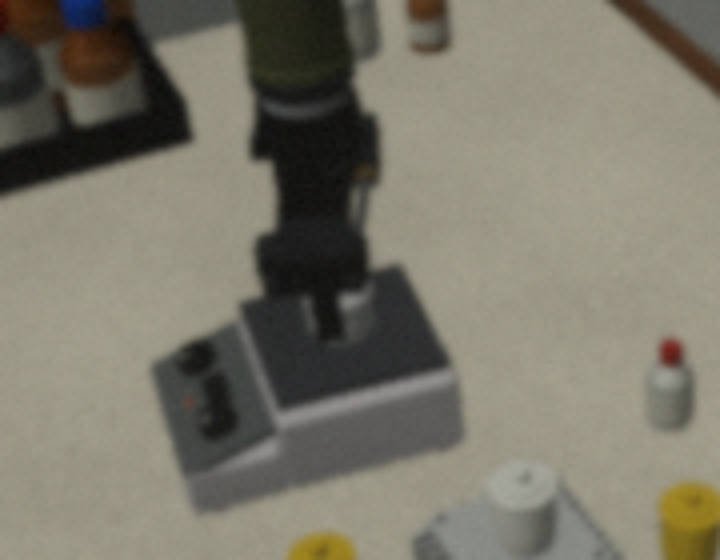

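The near fingertip stands beside the tin at about z = 0.119 with a reported TCP height of 0.1025, so the offset is +35.5 mm. Next I'll go down and grip.

step_arm(deltas=[[1,0.008,0,-0.001,0],[1,0.016,0,-0.001,0],[1,0.016,0,-0.001,0],[-1,0.016,0,-0.001,0],[-1,0.016,0,-0.001,0],[-1,0.016,0,-0.001,0],[-1,0.016,0,-0.001,0],[-1,0.016,0,-0.001,0],[-1,0.016,0,-0.001,0],[-1,0.016,0,-0.001,0],[-1,0.016,0,-0.001,0]])

```text
time_s: 7.72
tool_pos: [0.4599, 0.3648, 0.0853]
tool_rot: [-17.6, 90.0, 46.7]
force: [0.3, 0.7, 1.5]
grip_width: 0.0535
```

step_arm(deltas=[[-1,-0.01,0,0,0],[-1,-0.04,0,0,0],[-1,-0.08,0,0,0],[-1,-0.11,0,0,0],[-1,-0.11,0,0,0],[-1,-0.11,0,0,0]])

```text
time_s: 8.48
tool_pos: [0.4592, 0.3641, 0.1942]
tool_rot: [158.6, 89.9, -137.1]
force: [-0.2, -0.5, -1.2]
grip_width: 0.0538
```

Run:
```python
from h import *
plan(.502,-.354,.195,20)
for c in ('top','side'):
    W=np.load(c+'0.npz')['W']
    m=(W[...,2]>.007)&(W[...,2]<.02)&(W[...,0]>.42)&(W[...,0]<.58)&(W[...,1]>-.43)&(W[...,1]<-.27)
    k=cv2.morphologyEx(m.astype(np.uint8),cv2.MORPH_OPEN,np.ones((3,3)))>0
    print(cv2.minAreaRect(W[k][:,:2].astype(np.float32)))
```

```text
t 8.47 pos [0.4592 0.3641 0.1942] jaw 64.3 q7 24.0 tilt 0.09 w 0.0538 F [-0.2 -0.5 -1.2] -> d [-1.000e-04 -3.501e-01 -6.285e-01]
turn about x 44.3 or -135.7
((0.5032241940498352, -0.35386335849761963), (0.12226177752017975, 0.11938821524381638), 85.29167175292969)
((0.5033416152000427, -0.3550237715244293), (0.12086860090494156, 0.12070221453905106), 84.97528839111328)
```

step_arm(deltas=[[-1,0,-0.015,-0.025,2],[-1,0,-0.04,-0.07,7],[-1,0,-0.065,-0.115,12],[-1,0,-0.09,-0.16,16],[-1,0,-0.115,-0.205,20],[-1,0,-0.14,-0.25,24],[-1,0,-0.165,-0.295,28],[-1,0,-0.19,-0.34,32],[-1,0,-0.215,-0.385,36],[-1,0,-0.24,-0.43,40],[-1,0,-0.265,-0.475,44],[-1,0,-0.29,-0.52,44]])

```text
time_s: 9.98
tool_pos: [0.4944, -0.2308, 0.1935]
tool_rot: [139.6, 89.9, 159.9]
force: [0.0, 0.3, -0.4]
grip_width: 0.0533
```

Run:
```python
from h import *
plan(.503,-.354,.195)
```

```text
t 9.97 pos [ 0.4944 -0.2308  0.1935] jaw 20.3 q7 46.3 tilt 0.14 w 0.0533 F [ 0.   0.3 -0.4] -> d [-0.0016 -0.1186 -0.0346]
```

step_arm(deltas=[[-1,0,-0.04,-0.012,0],[-1,0,-0.08,-0.023,0],[-1,0,-0.119,-0.035,0],[-1,0,-0.119,-0.035,0],[-1,0.04,-0.119,-0.035,0],[-1,0.08,-0.119,-0.035,0],[-1,0.12,-0.119,-0.035,0],[-1,0.15,-0.119,-0.035,0],[-1,0.17,-0.119,-0.035,0],[-1,0.17,-0.119,-0.035,0],[-1,0.17,-0.119,-0.035,0]])

```text
time_s: 11.35
tool_pos: [0.5046, -0.3538, 0.0261]
tool_rot: [-46.1, 89.9, -25.8]
force: [0.5, 0.5, -0.3]
grip_width: 0.0539
```

Run:
```python
from h import *
plan(.503,-.354,.0025)
```

```text
t 11.35 pos [ 0.5046 -0.3538  0.0261] jaw 20.3 q7 66.9 tilt 0.1 w 0.0539 F [ 0.5  0.5 -0.3] -> d [ 0.0236  0.0004 -0.0016]
```

step_arm(deltas=[[-1,0.01,0,0,0],[-1,0.018,0,0,0],[-1,0.021,0,0,0],[-1,0.022,0,0,0],[-1,0.023,0,0,0],[-1,0.023,0,0,0],[-1,0.023,0,0,0]])

```text
time_s: 12.22
tool_pos: [0.504, -0.3536, 0.0023]
tool_rot: [-43.2, 90.0, -23.0]
force: [0.1, 0.3, 0.7]
grip_width: 0.0534
```

step_arm(deltas=[[-1,0.0005,0,0,0],[-1,0.001,0,0,0],[-1,0.001,0,0,0],[-1,0.001,0,0,0]])

```text
time_s: 12.72
tool_pos: [0.5041, -0.3535, 0.0022]
tool_rot: [11.5, 90.0, 31.8]
force: [-2.6, 2.1, 7.7]
grip_width: 0.0538
```

Contact shows as 7.7 N, so I'll release, rise and head for the casserole.

step_arm(deltas=[[-0.2,-0.001,0,0,0],[0.2,-0.001,0,0,0],[0.4,-0.001,0,0,0],[0.4,-0.001,0,0,0],[1,-0.001,0,0,0],[1,-0.001,0,0,0],[1,-0.02,0,0,0],[1,-0.06,0,0,0],[1,-0.12,0,0,0],[1,-0.17,0,0,0],[1,-0.17,0,0,0],[1,-0.17,0,0,0]])

```text
time_s: 14.22
tool_pos: [0.5038, -0.3533, 0.1716]
tool_rot: [-6.8, 89.9, 13.5]
force: [1.0, -0.1, -0.4]
grip_width: 0.087
```

Run:
```python
from h import *
plan(.519,-.1125,.17,-16)
im,d=read_camera('side'); W=cloud('side',d)
m=(W[...,2]>.035)&(W[...,2]<.06)&(W[...,0]>.42)&(W[...,0]<.58)&(W[...,1]>-.43)&(W[...,1]<-.27)
p=W[m][:,:2].astype(np.float32); print(m.sum(),cv2.minAreaRect(p),np.median(W[m][:,2]))
```

```text
t 14.22 pos [ 0.5038 -0.3533  0.1716] jaw 20.3 q7 62.5 tilt 0.05 w 0.087 F [ 1.  -0.1 -0.4] -> d [0.0016 0.2206 0.0978]
turn about x 36.3 or -143.7
447 ((0.5028938055038452, -0.3563278913497925), (0.050741687417030334, 0.05338507890701294), 39.25117492675781) 0.04904119816884889
```

step_arm(deltas=[[1,0,0.04,0.018,7],[1,0,0.09,0.04,14],[1,0,0.14,0.062,22],[1,0,0.19,0.084,30],[1,0,0.221,0.098,36],[1,0,0.221,0.098,36],[1,0,0.221,0.098,36],[1,0,0.221,0.098,36]])

```text
time_s: 15.28
tool_pos: [0.5186, -0.1138, 0.1707]
tool_rot: [-127.2, 89.9, -143.1]
force: [0.3, 0.4, 0.4]
grip_width: 0.0873
```

Run:
```python
from h import *
plan(.519,-.1125,.066,-16)
```

```text
t 15.28 pos [ 0.5186 -0.1138  0.1707] jaw -15.8 q7 -3.0 tilt 0.06 w 0.0873 F [0.3 0.4 0.4] -> d [0.1047 0.0015 0.    ]
turn about x 0.2 or -179.8
```

step_arm(deltas=[[1,0.04,0.001,0,0],[1,0.08,0.001,0,0],[1,0.1,0.001,0,0],[1,0.107,0.001,0,0],[1,0.107,0.001,0,0],[-1,0.107,0.001,0,0],[-1,0.107,0.001,0,0],[-1,0.107,0.001,0,0],[-1,0.107,0.001,0,0],[-1,0.107,0.001,0,0],[-1,0.107,0.001,0,0],[-1,0.107,0.001,0,0]], newtons=25)

```text
time_s: 16.77
tool_pos: [0.5199, -0.1112, 0.0645]
tool_rot: [23.3, 89.9, 7.5]
force: [0.1, -0.1, 4.1]
grip_width: 0.0595
```

step_arm(deltas=[[-1,-0.01,0,0,0],[-1,-0.03,0,0,0],[-1,-0.07,0,0,0],[-1,-0.11,0,0,0],[-1,-0.14,0,0,0],[-1,-0.14,0,0,0],[-1,-0.14,0,0,0]])

```text
time_s: 17.65
tool_pos: [0.5185, -0.111, 0.2028]
tool_rot: [-171.1, 89.9, 173.2]
force: [-0.0, -0.1, -1.4]
grip_width: 0.0589
```

Run:
```python
from h import *
plan(.458,.3615,.205,84)
im,d=read_camera('side'); save(cv2.resize(im[120:300,180:400],(733,600)),'cass.png')
for c in ('top','side'):
    W=np.load(c+'0.npz')['W']
    m=(W[...,2]>.085)&(W[...,2]<.105)&(W[...,0]>.3)&(W[...,0]<.6)&(W[...,1]>.25)&(W[...,1]<.47)
    k=cv2.morphologyEx(m.astype(np.uint8),cv2.MORPH_OPEN,np.ones((3,3)))>0
    print(cv2.minAreaRect(W[k][:,:2].astype(np.float32)))
    # yaw from front face edge line: min x per y bin ; housing side
    p=W[k][:,:2]
    ys=np.arange(.30,.42,.006); pts=np.array([[p[abs(p[:,1]-y)<.003][:,0].min(),y] for y in ys if (abs(p[:,1]-y)<.003).sum()>3],np.float32)
    l=cv2.fitLine(pts,cv2.DIST_HUBER,0,.01,.01).ravel(); print('front edge dir',np.degrees(np.arctan2(l[1],l[0])),l[2:])
```

```text
t 17.65 pos [ 0.5185 -0.111   0.2028] jaw -15.7 q7 -4.0 tilt 0.12 w 0.0589 F [-0.  -0.1 -1.4] -> d [-0.002   0.4385 -0.1862]
turn about x 80.3 or -99.7
((0.4573909640312195, 0.3619701564311981), (0.14362385869026184, 0.14119018614292145), 84.75489044189453)
front edge dir 84.60283 [0.38701326 0.3492    ]
((0.4589484930038452, 0.3612825572490692), (0.14521968364715576, 0.14217118918895721), 83.01461029052734)
front edge dir 81.75235 [0.3895481 0.36     ]
```

View pics/cass.png

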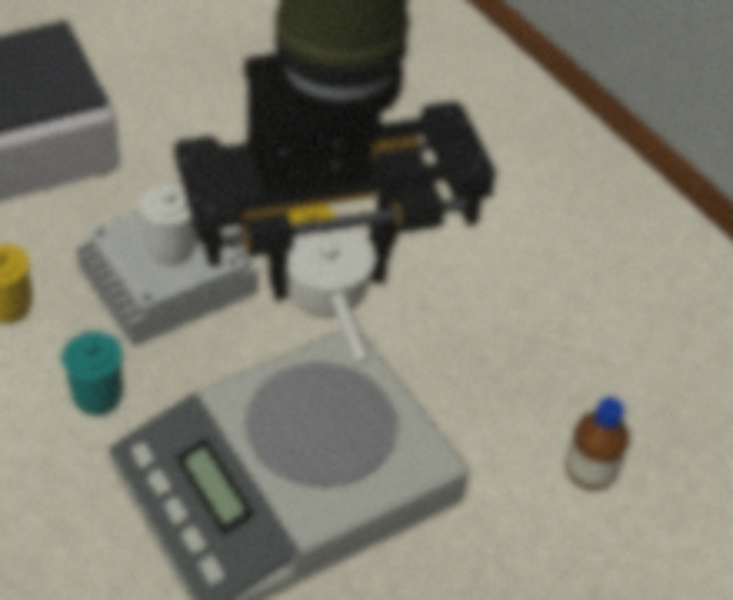

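The casserole is held level at (330,265), with its handle pointing away from the jaws. Now I'll carry it to the hotplate and turn it by 80°.

step_arm(deltas=[[-1,0,0.018,-0.008,3],[-1,0,0.055,-0.024,10],[-1,0,0.1,-0.042,18],[-1,0,0.145,-0.061,26],[-1,0,0.19,-0.08,34],[-1,0,0.235,-0.1,42],[-1,0,0.28,-0.119,50],[-1,0,0.325,-0.138,58],[-1,0,0.37,-0.157,66],[-1,0,0.41,-0.174,74],[-1,0,0.438,-0.186,80],[-1,0,0.438,-0.186,80]])

```text
time_s: 19.2
tool_pos: [0.4566, 0.3632, 0.2016]
tool_rot: [-51.1, 89.8, -146.5]
force: [-0.5, 0.2, -2.0]
grip_width: 0.0594
```

step_arm(deltas=[[-1,0,0,0,0],[-1,0,0,0,0],[-1,0,0,0,0]])

```text
time_s: 19.58
tool_pos: [0.4595, 0.3597, 0.2042]
tool_rot: [128.8, 90.0, 33.0]
force: [-0.2, -0.8, -0.8]
grip_width: 0.0594
```

Run:
```python
from h import *
plan(.458,.3615,.0895,84)
```

```text
t 19.57 pos [0.4595 0.3597 0.2042] jaw -95.8 q7 -134.0 tilt 0.01 w 0.0594 F [-0.2 -0.8 -0.8] -> d [ 0.1147 -0.0017 -0.0016]
turn about x 0.2 or -179.8
```

step_arm(deltas=[[-1,0.02,-0.001,-0.001,0],[-1,0.05,-0.001,-0.001,0],[-1,0.08,-0.001,-0.001,0],[-1,0.095,-0.001,-0.001,0],[-1,0.102,-0.001,-0.001,0],[-1,0.106,-0.001,-0.001,0],[-1,0.108,-0.001,-0.001,0],[-1,0.11,-0.001,-0.001,0],[-1,0.11,-0.001,-0.001,0],[-1,0.11,-0.001,-0.001,0]])

```text
time_s: 20.82
tool_pos: [0.4582, 0.362, 0.0943]
tool_rot: [139.7, 90.0, 44.0]
force: [0.4, -0.4, -0.9]
grip_width: 0.059
```

Run:
```python
from h import *
plan(.458,.3615,.0895,84)
im,d=read_camera('side'); W=cloud('side',d)
save(cv2.resize(im[70:210,100:280],(720,560)),'cass2.png')
```

```text
t 20.82 pos [0.4582 0.362  0.0943] jaw -95.7 q7 -132.9 tilt 0.03 w 0.059 F [ 0.4 -0.4 -0.9] -> d [ 0.0048 -0.0002  0.0005]
turn about x 0.3 or -179.7
```

View pics/cass2.png

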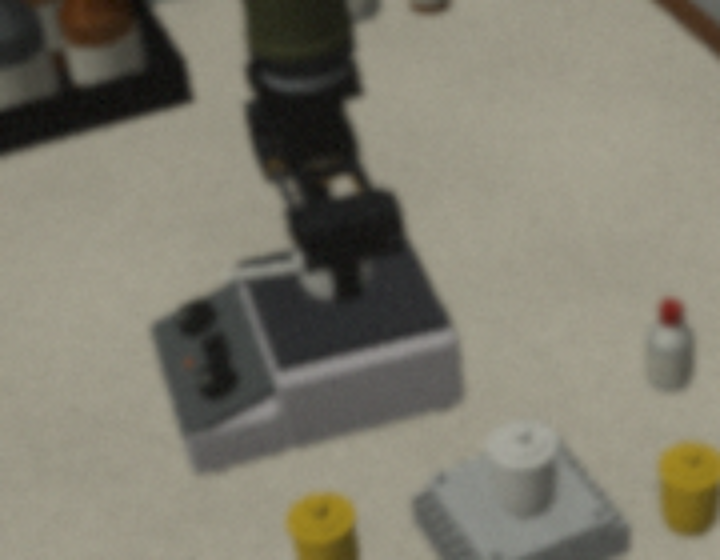

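The casserole is just above the plate at (330,280), with its handle pointing over the controls. I'll lower it in small steps until it touches.

step_arm(deltas=[[-1,0.002,0,0,0],[-1,0.003,0,0,0],[-1,0.004,0,0,0],[-1,0.004,0,0,0],[-1,0.004,0,0,0]])

```text
time_s: 21.5
tool_pos: [0.4581, 0.3619, 0.0901]
tool_rot: [134.5, 90.0, 38.8]
force: [-0.1, -1.2, -0.6]
grip_width: 0.0593
```

step_arm(deltas=[[-1,0.0005,0,0,0],[-1,0.001,0,0,0],[-1,0.001,0,0,0],[-1,0.001,0,0,0]])

```text
time_s: 22.0
tool_pos: [0.4583, 0.362, 0.0896]
tool_rot: [140.6, 90.0, 44.9]
force: [-0.6, -0.4, 2.9]
grip_width: 0.0592
```

step_arm(deltas=[[-0.1,0.0005,0,0,0],[0.3,0,0,0,0],[0.5,0,0,0,0],[0.5,0,0,0,0],[1,0,0,0,0],[1,0,0,0,0],[1,-0.02,0,0,0],[1,-0.06,0,0,0],[1,-0.1,0,0,0],[1,-0.1,0,0,0],[1,-0.1,0,0,0]])

```text
time_s: 23.38
tool_pos: [0.4578, 0.3617, 0.1885]
tool_rot: [-51.7, 90.0, -147.4]
force: [0.1, 0.9, -0.6]
grip_width: 0.087
```

Run:
```python
from h import *
plan(.506,.1235,.19,10)
```

```text
t 23.38 pos [0.4578 0.3617 0.1885] jaw -95.7 q7 -134.0 tilt 0.04 w 0.087 F [ 0.1  0.9 -0.6] -> d [-0.0015  0.0717  0.2322]
turn about x 74.3 or -105.7
```

step_arm(deltas=[[1,0,0.008,0.025,-10],[1,0,0.016,0.05,-20],[1,0,0.024,0.08,-30],[1,0,0.032,0.11,-40],[1,0,0.04,0.14,-50],[1,0,0.05,0.17,-60],[1,0,0.06,0.2,-70],[1,0,0.072,0.232,-80],[1,0,0.072,0.232,-90],[1,0,0.072,0.232,-100],[1,0,0.072,0.232,-106],[1,0,0.072,0.232,-106]])

```text
time_s: 24.88
tool_pos: [0.5057, 0.1236, 0.1876]
tool_rot: [-167.5, 89.8, -157.3]
force: [0.2, 0.3, 1.1]
grip_width: 0.0867
```

Run:
```python
from h import *
plan(.506,.1235,.045,10)
for c in ('top','side'):
    im,d=read_camera(c); W=cloud(c,d)
    if c=='side': save(cv2.resize(im[90:210,130:310],(720,480)),'cass3.png')
    m=(W[...,2]>.122)&(W[...,2]<.15)&(W[...,0]>.35)&(W[...,0]<.55)&(W[...,1]>.28)&(W[...,1]<.44)
    p=W[m]; p=p[p[:,2]>.126][:,:2].astype(np.float32)
    lid=p[p[:,0]>.425]; hd=p[p[:,0]<.42]
    print(c,len(lid),len(hd),cv2.minAreaRect(lid),cv2.fitLine(hd,2,0,.01,.01).ravel(), hd.min(0))
```

```text
t 24.88 pos [0.5057 0.1236 0.1876] jaw 10.2 q7 -5.3 tilt 0.15 w 0.0867 F [0.2 0.3 1.1] -> d [ 1.426e-01 -1.000e-04  6.000e-04]
turn about x 0.2 or -179.8
top 564 80 ((0.4557023346424103, 0.3617868423461914), (0.05973394587635994, 0.05979153513908386), 0.2889423668384552) [ 0.99489087 -0.1009561   0.39271355  0.36819667] [0.36906847 0.36202636]
side 174 41 ((0.44926396012306213, 0.36005908250808716), (0.04821716994047165, 0.0657041072845459), 1.9696437120437622) [ 0.9954195  -0.09560317  0.3919021   0.3651411 ] [0.37034538 0.35888368]
```

View pics/cass3.png

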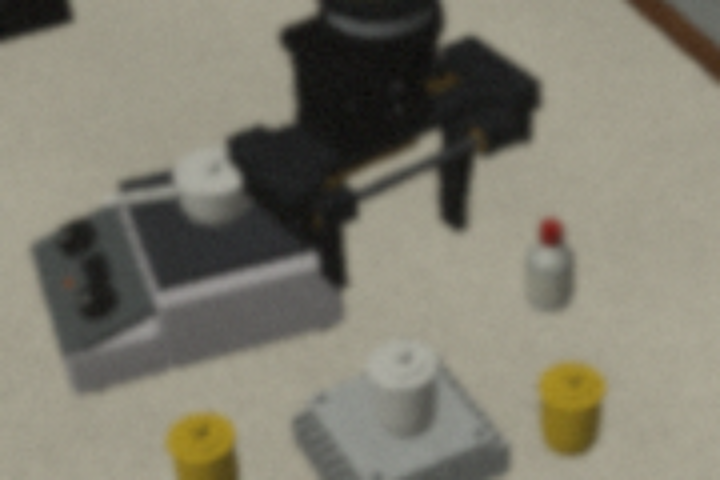

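The casserole stands at (210,185) on the hotplate, about 2 mm off the middle, with its handle at heading 174.3° against a target of 174°. Next is the crucible.

step_arm(deltas=[[1,0.04,0,0,0],[1,0.09,0,0,0],[1,0.125,0,0,0],[1,0.142,0,0,0],[1,0.142,0,0,0],[-1,0.142,0,0,0],[-1,0.142,0,0,0],[-1,0.142,0,0,0],[-1,0.142,0,0,0],[-1,0.142,0,0,0],[-1,0.142,0,0,0],[-1,0.142,0,0,0]], newtons=20)

```text
time_s: 26.48
tool_pos: [0.5066, 0.1239, 0.0474]
tool_rot: [91.8, 90.0, 102.1]
force: [-2.8, -0.5, 4.7]
grip_width: 0.0492
```

step_arm(deltas=[[-1,0,0,0,0],[-1,0,0,0,0]])

```text
time_s: 26.72
tool_pos: [0.5066, 0.124, 0.0473]
tool_rot: [97.6, 90.0, 107.9]
force: [-2.7, 0.4, 5.1]
grip_width: 0.0492
```

step_arm(deltas=[[-1,-0.005,0,0,0],[-1,-0.02,0,0,0],[-1,-0.05,0,0,0],[-1,-0.09,0,0,0],[-1,-0.12,0,0,0],[-1,-0.12,0,0,0],[-1,-0.12,0,0,0]])

```text
time_s: 27.6
tool_pos: [0.5061, 0.1237, 0.1664]
tool_rot: [-173.3, 89.9, -163.0]
force: [-0.6, -0.6, -1.7]
grip_width: 0.049
```

Run:
```python
from h import *
plan(.5165,-.1155,.165)
for c in ('top','side'):
    im,d=read_camera(c); W=cloud(c,d)
    if c=='side': save(cv2.resize(im[90:270,160:380],(733,600)),'cru.png')
    m=(W[...,2]>.065)&(W[...,2]<.077)&(W[...,0]>.4)&(W[...,0]<.6)&(W[...,1]>-.2)&(W[...,1]<-.03)
    k=cv2.morphologyEx(m.astype(np.uint8),cv2.MORPH_OPEN,np.ones((3,3)))>0
    p=W[k][:,:2].astype(np.float32); print(c,len(p),p.mean(0),cv2.minEnclosingCircle(p),cv2.minAreaRect(p))
```

```text
t 27.6 pos [0.5061 0.1237 0.1664] jaw 10.3 q7 -4.9 tilt 0.06 w 0.049 F [-0.6 -0.6 -1.7] -> d [ 0.0014 -0.2372 -0.0325]
top 1580 [ 0.5160201  -0.11528453] ((0.5163918137550354, -0.11546440422534943), 0.05790253356099129) ((0.5169287323951721, -0.11538919806480408), (0.11300171166658401, 0.1127651110291481), 0.6189708113670349)
side 1341 [ 0.5165416  -0.11926594] ((0.5197608470916748, -0.11604522913694382), 0.060352664440870285) ((0.5170717835426331, -0.11755818873643875), (0.11396482586860657, 0.1121721938252449), 60.30067443847656)
```

View pics/cru.png

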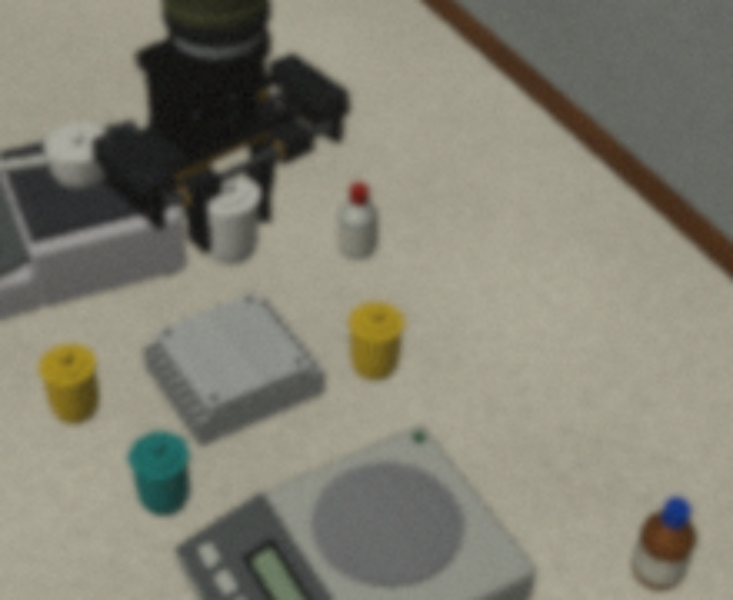

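The crucible is held upright at (235,220). The pan's middle is at (0.517, -0.116).

step_arm(deltas=[[-1,0,-0.02,-0.003,0],[-1,0,-0.06,-0.008,0],[-1,0,-0.105,-0.014,0],[-1,0,-0.15,-0.02,0],[-1,0,-0.19,-0.026,0],[-1,0,-0.22,-0.03,0],[-1,0,-0.238,-0.0325,0],[-1,0,-0.238,-0.0325,0],[-1,0.03,-0.238,-0.0325,0],[-1,0.06,-0.238,-0.0325,0],[-1,0.075,-0.238,-0.0325,0],[-1,0.075,-0.238,-0.0325,0]])

```text
time_s: 29.2
tool_pos: [0.5163, -0.1156, 0.0912]
tool_rot: [167.9, 89.9, 178.2]
force: [-0.0, 0.1, -1.2]
grip_width: 0.0492
```

Run:
```python
from h import *
plan(.517,-.116,.0725)
```

```text
t 29.2 pos [ 0.5163 -0.1156  0.0912] jaw 10.3 q7 25.5 tilt 0.13 w 0.0492 F [-0.   0.1 -1.2] -> d [ 0.0187 -0.0005  0.0007]
```

step_arm(deltas=[[-1,0.008,0,0,0],[-1,0.014,0,0,0],[-1,0.016,0,0,0],[-1,0.017,0,0,0],[-1,0.018,0,0,0],[-1,0.018,0,0,0],[-1,0.018,0,0,0]])

```text
time_s: 30.08
tool_pos: [0.5173, -0.1161, 0.0742]
tool_rot: [1.5, 90.0, 11.7]
force: [0.5, 0.1, -1.6]
grip_width: 0.0491
```

step_arm(deltas=[[-1,0.0005,0,0,0],[-1,0.001,0,0,0],[-1,0.001,0,0,0],[-1,0.001,0,0,0]])

```text
time_s: 30.58
tool_pos: [0.5172, -0.1161, 0.073]
tool_rot: [62.7, 90.0, 73.0]
force: [0.7, -0.6, -1.1]
grip_width: 0.0492
```

step_arm(deltas=[[-1,0.0005,0,0,0],[-1,0.001,0,0,0],[-1,0.001,0,0,0],[-1,0.001,0,0,0]])

```text
time_s: 31.08
tool_pos: [0.5173, -0.1161, 0.0724]
tool_rot: [21.0, 90.0, 31.3]
force: [-1.8, 0.4, 2.9]
grip_width: 0.0491
```

Contact. I'll release and rise.

step_arm(deltas=[[-0.1,0.0005,0,0,0],[0.2,0,0,0,0],[0.4,0,0,0,0],[0.4,0,0,0,0],[1,0,0,0,0],[1,0,0,0,0],[1,-0.02,0,0,0],[1,-0.06,0,0,0],[1,-0.1,0,0,0],[1,-0.1,0,0,0],[1,-0.1,0,0,0]])

```text
time_s: 32.45
tool_pos: [0.5168, -0.116, 0.1715]
tool_rot: [139.3, 90.0, 149.6]
force: [-0.7, 0.5, -0.0]
grip_width: 0.087
```

Run:
```python
from h import *
plan(.503,-.355,.17)
```

```text
t 32.45 pos [ 0.5168 -0.116   0.1715] jaw 10.3 q7 22.9 tilt 0.04 w 0.087 F [-0.7  0.5 -0. ] -> d [ 0.0015 -0.2327 -0.0563]
```

step_arm(deltas=[[1,0,-0.05,-0.012,0],[1,0,-0.1,-0.024,0],[1,0,-0.16,-0.039,0],[1,0,-0.21,-0.051,0],[1,0,-0.233,-0.056,0],[1,0,-0.233,-0.056,0],[1,0,-0.233,-0.056,0],[1,0.05,-0.233,-0.056,0],[1,0.1,-0.233,-0.056,0],[1,0.11,-0.233,-0.056,0],[1,0.11,-0.233,-0.056,0]])

```text
time_s: 33.83
tool_pos: [0.5043, -0.3544, 0.0625]
tool_rot: [81.7, 90.0, 92.1]
force: [0.2, -0.5, 1.6]
grip_width: 0.0871
```

Run:
```python
from h import *
plan(.503,-.355,.0025)
for c in ('top','side'):
    im,d=read_camera(c); W=cloud(c,d)
    m=(W[...,2]>.125)&(W[...,2]<.135)&(W[...,0]>.4)&(W[...,0]<.6)&(W[...,1]>-.2)&(W[...,1]<-.03)
    p=W[m][:,:2].astype(np.float32); print(c,len(p),cv2.minAreaRect(p) if len(p)>4 else '')
```

```text
t 33.83 pos [ 0.5043 -0.3544  0.0625] jaw 10.4 q7 56.7 tilt 0.02 w 0.0871 F [ 0.2 -0.5  1.6] -> d [ 0.06   -0.0004 -0.0014]
top 273 ((0.5155588984489441, -0.1151999831199646), (0.048845767974853516, 0.047933429479599), 37.26630401611328)
side 257 ((0.5170939564704895, -0.11663506925106049), (0.04972448945045471, 0.04894796013832092), 86.90594482421875)
```

The crucible stands within about 1 mm of the pan's middle. Now the tin.

step_arm(deltas=[[1,0.03,0,-0.001,0],[1,0.05,0,-0.001,0],[1,0.06,0,-0.001,0],[1,0.06,0,-0.001,0],[-1,0.06,0,-0.001,0],[-1,0.06,0,-0.001,0],[-1,0.06,0,-0.001,0],[-1,0.06,0,-0.001,0],[-1,0.06,0,-0.001,0],[-1,0.06,0,-0.001,0],[-1,0.06,0,-0.001,0],[-1,0.06,0,-0.001,0]])

```text
time_s: 35.42
tool_pos: [0.503, -0.3555, 0.0023]
tool_rot: [-12.1, 90.0, -1.8]
force: [1.0, 0.2, 2.4]
grip_width: 0.0539
```

step_arm(deltas=[[-1,-0.01,0,0,0],[-1,-0.04,0,0,0],[-1,-0.09,0,0,0],[-1,-0.14,0,0,0],[-1,-0.19,0,0,0],[-1,-0.2,0,0,0],[-1,-0.2,0,0,0],[-1,-0.2,0,0,0]])

```text
time_s: 36.42
tool_pos: [0.5018, -0.3547, 0.2]
tool_rot: [139.7, 89.8, 150.0]
force: [-1.4, -0.9, -1.0]
grip_width: 0.0537
```

Run:
```python
from h import *
plan(.5025,.1285,.20)
for c in ('top','side'):
    im,d=read_camera(c); W=cloud(c,d)
    m=(W[...,2]>.04)&(W[...,2]<.05)&(W[...,0]>.42)&(W[...,0]<.6)&(W[...,1]>.04)&(W[...,1]<.2)
    k=cv2.morphologyEx(m.astype(np.uint8),cv2.MORPH_OPEN,np.ones((3,3)))>0
    p=W[k][:,:2].astype(np.float32); print(c,len(p),p.mean(0),cv2.minAreaRect(p))
```

```text
t 36.42 pos [ 0.5018 -0.3547  0.2   ] jaw 10.3 q7 52.9 tilt 0.2 w 0.0537 F [-1.4 -0.9 -1. ] -> d [0.0009 0.4753 0.087 ]
top 1472 [0.5019609  0.12789814] ((0.5017165541648865, 0.12886130809783936), (0.09979800134897232, 0.10623563081026077), 2.511139392852783)
side 924 [0.5018167  0.12551592] ((0.50298672914505, 0.12877678871154785), (0.10085159540176392, 0.11239904165267944), 2.311748504638672)
```

step_arm(deltas=[[-1,0,0.02,0.004,0],[-1,0,0.06,0.011,0],[-1,0,0.11,0.02,0],[-1,0,0.16,0.029,0],[-1,0,0.21,0.038,0],[-1,0,0.26,0.048,0],[-1,0,0.31,0.057,0],[-1,0,0.36,0.066,0],[-1,0,0.41,0.075,0],[-1,0,0.45,0.082,0],[-1,0,0.475,0.087,0],[-1,0,0.475,0.087,0]])

```text
time_s: 38.02
tool_pos: [0.5025, 0.1295, 0.2008]
tool_rot: [-170.3, 89.9, -159.8]
force: [0.4, 0.2, -0.4]
grip_width: 0.0538
```

step_arm(deltas=[[-1,0,0,0,0],[-1,0.03,0,0,0],[-1,0.07,0,0,0],[-1,0.11,0,0,0],[-1,0.135,0,0,0],[-1,0.145,0,0,0],[-1,0.145,0,0,0],[-1,0.145,0,0,0]])

```text
time_s: 39.02
tool_pos: [0.5046, 0.1273, 0.0584]
tool_rot: [11.8, 89.9, 22.0]
force: [-0.3, -1.0, -0.4]
grip_width: 0.0536
```

Run:
```python
from h import *
plan(.502,.1287,.0355)
```

```text
t 39.02 pos [0.5046 0.1273 0.0584] jaw 10.2 q7 -2.9 tilt 0.13 w 0.0536 F [-0.3 -1.  -0.4] -> d [ 0.0229  0.0018 -0.0024]
```

step_arm(deltas=[[-1,0.01,0.001,-0.001,0],[-1,0.017,0.001,-0.001,0],[-1,0.019,0.001,-0.001,0],[-1,0.02,0.001,-0.001,0],[-1,0.021,0.001,-0.001,0],[-1,0.021,0.001,-0.001,0],[-1,0.021,0.001,-0.001,0]])

```text
time_s: 39.9
tool_pos: [0.5025, 0.1282, 0.0362]
tool_rot: [16.0, 90.0, 26.3]
force: [-0.6, -0.6, -1.3]
grip_width: 0.0536
```

step_arm(deltas=[[-1,0.0005,0,0,0],[-1,0.001,0,0,0],[-1,0.001,0,0,0],[-1,0.001,0,0,0]])

```text
time_s: 40.4
tool_pos: [0.5024, 0.1282, 0.0353]
tool_rot: [39.7, 90.0, 50.0]
force: [-1.2, -0.4, 1.1]
grip_width: 0.0537
```

step_arm(deltas=[[-1,0.0005,0,0,0],[-1,0.0005,0,0,0],[-1,0.0005,0,0,0]])

```text
time_s: 40.78
tool_pos: [0.5024, 0.1282, 0.0352]
tool_rot: [72.6, 90.0, 82.9]
force: [-2.2, -0.6, 5.7]
grip_width: 0.0539
```

step_arm(deltas=[[-0.2,0,0,0,0],[0.2,0,0,0,0],[0.4,0,0,0,0],[0.4,0,0,0,0],[1,0,0,0,0],[1,0,0,0,0],[1,-0.02,0,0,0],[1,-0.06,0,0,0],[1,-0.12,0,0,0],[1,-0.17,0,0,0],[1,-0.2,0,0,0],[1,-0.2,0,0,0]])

```text
time_s: 42.28
tool_pos: [0.5039, 0.1286, 0.2373]
tool_rot: [14.8, 89.7, 25.1]
force: [0.0, -0.5, -0.8]
grip_width: 0.0872
```

Run:
```python
from h import *
plan(.502,.1287,.0355)
im0=[]
for c in ('top','side'):
    im,d=read_camera(c); W=cloud(c,d)
    def f(n,z0,z1,b):
        m=(W[...,2]>z0)&(W[...,2]<z1)&(W[...,0]>b[0])&(W[...,0]<b[1])&(W[...,1]>b[2])&(W[...,1]<b[3])
        p=W[m][:,:2].astype(np.float32)
        if len(p)>4: print(c,n,len(p),[np.round(v,4) for v in cv2.minAreaRect(p)[:2]])
    f('tin',.072,.09,(.45,.56,.08,.18)); f('cruc',.122,.135,(.4,.6,-.2,-.03)); f('cass lid',.126,.15,(.425,.55,.3,.42)); f('handle',.12,.14,(.33,.42,.3,.43))
    for t in ('amber_bottle','white_bottle'):
        r=regions_of(c,t)
        if r: print(c,t,round(r[0]['p'],2),np.nanmedian(W[r[0]['pixels']],0).round(3))
    im0.append(cv2.resize(im[60:300,40:440] if c=='top' else im[80:384,100:420],(400,300)))
save(np.hstack(im0),'fin.png')
```

```text
t 42.27 pos [0.5039 0.1286 0.2373] jaw 10.3 q7 -6.5 tilt 0.32 w 0.0872 F [ 0.  -0.5 -0.8] -> d [ 2.018e-01  2.000e-04 -3.000e-03]
top tin 67 [array([0.504 , 0.1081]), array([0.0401, 0.0114])]
top cruc 331 [array([ 0.5159, -0.1154]), array([0.0496, 0.0483])]
top cass lid 563 [array([0.4562, 0.362 ]), array([0.0596, 0.0595])]
top handle 104 [array([0.3942, 0.3681]), array([0.0102, 0.0508])]
top amber_bottle 0.59 [ 0.703 -0.214  0.057]
top white_bottle 0.59 [0.69  0.233 0.061]
side tin 241 [array([0.503 , 0.1275]), array([0.0584, 0.052 ])]
side cruc 260 [array([ 0.5174, -0.1171]), array([0.0506, 0.0485])]
side cass lid 215 [array([0.4557, 0.3611]), array([0.0588, 0.0631])]
side handle 53 [array([0.3953, 0.3648]), array([0.0088, 0.0497])]
side amber_bottle 0.22 [0.406 0.304 0.071]
side white_bottle 0.49 [0.685 0.225 0.044]
```

View pics/fin.png

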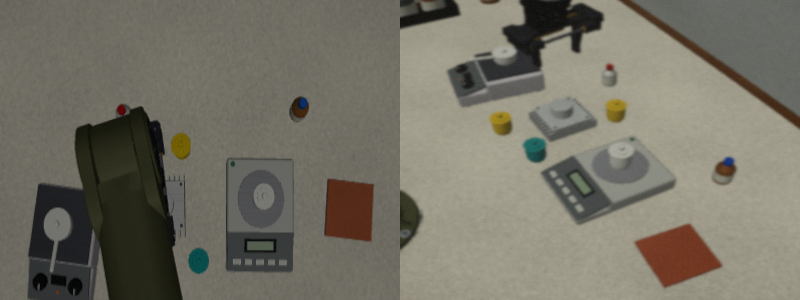

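The final picture shows the tin on the block (right half, 562,107), the crucible on the pan (621,155) and the casserole on the hotplate with its handle towards the knobs (left half, 57,240). The tile is empty and the bottles are in place.

```bash
python3 -c "
from h import *
print(env.sign_off())"
```

```text
the job is handed in; nothing more can be done
None
```

All three samples are on their next stations and the job is handed in, at about 43 s of the 136 s allowed. I parked the tin on the tile, moved the casserole to the hotplate and the crucible to the balance, then moved the tin on to the cooling block. Each was lowered until it just touched, with 3 to 8 N of upward contact force, and then released.

**Last checks:**
- **Tin:** about 1 mm from the middle of the cooling block. This comes from the side camera only, because the arm hid the block from above.
- **Crucible:** about 1 mm from the middle of the balance pan.
- **Casserole:** about 2 mm from the middle of the hotplate. Its handle, measured just after placing, pointed at 174.3°; the hotplate's front was measured at about 174°, give or take 2°.
- **Bottles:** both show in the final picture. The amber one measures within about 1 mm of its starting place. The white one reads within 1 mm from the side camera but 7 mm off from above, where the arm partly hid it. The arm never went near it.
- **Side camera:** its report for the amber bottle was a low-confidence false find at the hotplate, which I ignored.

**First grasp missed:** the gripper closed on nothing above the tin, because the fingers are about 35.5 mm higher than the reported tool height implies. The tin was not disturbed. I measured the offset with the cameras and allowed for it in every later grasp.

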